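# Shim the sagging mudroom box up to its steel stop

### The job

The wooden box on the bench sags at its front. Take the long pine wedge by its upright grip and slide it, thin end first, under the middle of the box's front edge until the front board comes up snug against the underside of the small steel stop at its corner: bearing lightly on it, without straining the stop. Let the wedge alone do the lifting, leave it lying there with the box resting on it, let go, and do not disturb the other things on the bench.

Things in the scene. Friction and masses are not known exactly. Their poses are not given: they have to be found in the camera images.
- base: Fixed rear feet and slate-gray hook panel (260 mm high, at x = 315 mm) that carry the box. Origin: on the bench, straight below the middle of the box's front edge. x: level, from the front edge towards the box, the way the wedge is slid in; y: level, along the front edge, towards the corner with the stop; z up.
- box: Open wooden box, 150 x 220 mm, 85 high, lid standing open, 0.8 to 1.6 kg, on a base board 240 mm wide, 12 mm thick, that projects 80 mm before the box. Both turn on a hinge line along y, 240 mm behind the front edge; only weight holds the front down. Short front feet at y = +-105 mm, x = 22 to 48 mm of the base's frame. Origin: on the hinge line, board's underside; x to the rear.
- gap (a point): Fixed point on the bench below the runner, 8 mm inside the front edge, in the middle. The runner is a rigid round bar (12 mm thick, y = -75 to +75 mm) under the board; it is what rides on the wedge. Its lowest line starts 7.5 to 14.5 mm above the bench: worn, different each time, not measured. The board's front underside starts at 18 mm, its top at 30 mm.
- stop: Fixed steel angle at the board's corner: a post outside the board with a flat tab, 24 x 50 mm, 5 mm thick, reaching over it. Origin: on the tab's underside, where the board's top comes to bear: the height mark, 35 to 39 mm above the bench, 5 to 9 mm over the sagging board. Once the board bears, each mm of wedge travel adds about 2 to 3 N. 2 N or more is snug; over 15 N strains it.
- wedge: Loose pine wedge, 156 mm long, 40 wide, 140 g: a ramp 120 mm long rising evenly from 4 mm at the thin end to 28 mm, then an upright bare grip block. Origin: centre of the underside; x towards the thin end (tip at x = 78 mm, top of the ramp at x = -42 mm), z up. Waxed: friction about 0.3 on sole and ramp. Each N it bears costs 0.7 to 0.9 N of push. It stays where it is left under load.
- wedge_grip (a point): Centre of the grasp on the wedge's grip block, 60 mm behind the wedge's origin, 44 mm above its underside, axes as the wedge's. The block is 36 mm long (x), 24 mm wide (y), 60 mm high. Sliding the wedge takes a steady push of some 3 to 10 N while it lifts the box, and clearly more once the board meets the stop.
- block: Bystander: plain pine block, 90 x 40 x 28 mm, not tapered. Origin: centre of its underside.
- scraper: Bystander: flat plastic ice scraper, 178 mm long along x, up to 60 mm wide, 18 mm high, origin at underside. It lies beside the wedge, on either side.
- flashlight: Bystander: aluminium flashlight, 145 mm long along x, 36 mm thick, origin at underside.
- dish: Bystander: ceramic key dish, 110 mm across, 30 mm high, origin at underside.
- shoehorn: Bystander: flat steel shoehorn, 190 mm long along x, 4 mm thick, origin at underside.
- tin: Bystander: round flat wax tin, 76 mm across, 28 mm high, origin at underside.
Not all that is in view belongs to the job. Leave any turquoise look-alike of the wedge alone.

How it is judged:
By the outcome, as a careful person would: the job done as asked, in the order asked, and still so for the second after the job is handed in, with the robot touching nothing.
It also fails if it takes over 64 s, if anything falls off the work surface, if the arm or the gripper's body presses on something with over 40 N, if the wrist force passes 120 N, or if a joint passes its speed limit or range.

### The arm

A 6-joint arm with a two-finger parallel gripper is mounted at the origin on the work surface. World frame = base frame: x ahead of the robot, y to its left, z up, the work surface at z = 0. Lengths are in mm, angles in rad, forces in N, time in s.
With the tool pointing down it reaches from about 350 to 875 mm from the base axis. Payload 4.2 kg.
Tool frame: the origin (TCP) lies on the mounting face of the last link; the fingertips stand 173 mm ahead of it and the grasp point (between the pads) lies grip_point_offset ahead of it (grip_point_offset is the distance from the TCP to the grasp point, in mm); z points along the fingers, y is the line along which they close (so a half turn about z gives the same grasp; the last joint's range is limited). The gripper opens to 85 mm and grips with 20 to 120 N. Pads are 22 mm wide; open, the fingers measure 114 mm over their backs; the gripper's body (76 mm by 85 mm) begins 54 mm behind the grasp point. The pads swing forward as they close: fully open they stand 13 mm farther back than shut.
Start: joints at [1.491, 0.385, 0.008, 0, -1.194, -0.259], TCP at [207.69, 589.462, 404.712] pointing down, gripper open.
Joint ranges: [-3.14, 3.14], [-1.21, 2.06], [-1.07, 1.41], [-3.16, 2.05], [-2.99, -0.16], [-3.1, 3.1]. Speed limits (rad/s): [2.79, 2.79, 3.14, 3.14, 3.14, 3.14].

### API

Orientations are given as a unit quaternion [x, y, z, w].
In Python, from bench import read_state, get_image, job_done, recognise, place_of, grip_point_offset gives the robot as it stands. The module is installed in compiled form; this text tells all that it offers.
- The arm moves only by the tool carry_out, never from a script. Its arguments are lists of equal length, an entry for each row: "slide": the shift along the tool's x, y, z in m, a list of three; "roll": the turn about the tool's z in degrees; "claw": the finger opening in m, from 0 to 0.0854. A call has 1 to 8 rows; each row is the pose to reach, as a shift and turn from the pose commanded when the call began, along the tool's axes at that moment; what a row does not reach only later rows make up. A row lasts 1/8 s, in which the tool goes at most 62.5 mm and 10.7 degrees, less where a joint would pass 70% of its speed; a pose out of reach is approached as far as the arm can. A call with a gripper value outside its range is refused whole. The fingers move at their own pace and stop on an object; the grip force is fixed at half the most. Time passes only in rows, so rows that repeat a pose let the fingers close. It gives the time, the measured TCP pose, the force, the opening and the grip force at its end, in the units of the state.
- read_state(): the state, without advancing time (a new reading comes with each control period).
- get_image(name): name is "scene" or "top" or "wrist"; returns a dict with "img" (400x640x3 uint8, red, green, blue), "z_map" (400x640 float32, mm along the optical axis (not along the pixel's ray), 0 where there is no reading), "mtx" (3x3 intrinsics, pixels), "world_from_camera" (4x4, takes a point from camera to world coordinates); the wrist camera has in their place "T_tool_cam" (4x4, takes a point from camera to tool coordinates, whose origin is the TCP and whose axes are the flange's). Camera axes: x right, y up, looking along -z (the intrinsics and any distortion apply to the point x, -y, -z); pixel columns grow to the right and rows downward; lengths in mm; the calibration is good to about 2 mm. A picture is of the moment at which its call begins: read the wrist's pose just before it.
- job_done(): hands the job in; it is judged then, once.
Trained networks look in a picture, given as the dict that the camera call returned (one of the last four; its "shot" number tells which), for a name from the list of things; names that differ only in an ending like _2 or _b are one class to them, and where a whole thing is asked for, a point or a joint stands for the part that bears it (a point fixed in the world has none). Each returns a list of dicts, best first, with "conf" (0 to 1); they miss things now and then, are a little off and sometimes report something else, mostly with a low value. They report only what shows in the picture. A call takes as long as a camera call. They do not tell look-alikes from the thing itself.
- recognise(picture, thing): "at" ([column, row] in pixels, amid what is visible of it).
- place_of(picture, thing): "at" ([column, row] in pixels: a listed point, or the origin of a listed thing).
The state is a dict: "clock": time; "joints": joint angles; "joint_vel": joint speeds; "joint_efforts": joint torques, N m; "position": TCP position; "ee_rot": TCP orientation; "contact_force": force on the tool from outside, world axes, zero at the start; "wrist_torque": the same for the moment, N m; "gripper_width": finger opening in mm; "grasp_force": force on a finger pad.
Only numpy, scipy, OpenCV 4.12 (cv2) and the standard library are available. Lean on these libraries where they do the work, as an engineer would, in place of code of your own. Each camera call takes 0.05 s, during which the arm holds its last target. There are 200 camera calls.

## Working session

There is one attempt and no reset: what is moved stays moved. The work goes in short steps, Python scripts to look and compute and a tool call to move; the robot and the scene stay as the last step left them, time stands still between calls to the robot, and variables do not carry over. Pictures are saved under pics/ and viewed, at most 10 in all, crops included, and the job is handed in when it is done.

Besides the shell and the picture viewer there is one more tool, called after ">>>" as a command line: name --pt "numbers of a row" for each row, then --argument value for the rest. carry_out: Moves the arm, as the interface text tells. Its arguments: {"type":"object","properties":{"slide":{"type":"array"},"roll":{"type":"array"},"claw":{"type":"array"}},"required":["slide","roll","claw"]}

```bash
mkdir -p pics; cat > h.py <<'E'
import numpy as np, cv2
from bench import *
from scipy.spatial.transform import Rotation as R
def cam2world(p):
    if 'world_from_camera' in p: return np.array(p['world_from_camera'])
    s=p['state']; T=np.eye(4); T[:3,:3]=R.from_quat(s['ee_rot']).as_matrix(); T[:3,3]=s['position']
    return T@np.array(p['T_tool_cam'])
def shot(n):
    s=read_state(); p=get_image(n); p['state']=s; return p
def ray(p,px):
    K=np.array(p['mtx']); T=cam2world(p)
    d=np.array([(px[0]-K[0,2])/K[0,0],-(px[1]-K[1,2])/K[1,1],-1.])
    return T[:3,3],T[:3,:3]@d
def onz(p,px,z):
    o,d=ray(p,px); return o+d*(z-o[2])/d[2]
def bydepth(p,px):
    o,d=ray(p,px); return o+d*p['z_map'][int(round(px[1])),int(round(px[0]))]
def cloud(p):
    K=np.array(p['mtx']); T=cam2world(p); v,u=np.mgrid[:400,:640]; z=p['z_map']
    c=np.stack([(u-K[0,2])/K[0,0]*z,-(v-K[1,2])/K[1,1]*z,-z],-1)
    return c@T[:3,:3].T+T[:3,3]
def save(p,f): cv2.imwrite('pics/'+f,p['img'][:,:,::-1])
E
python3 - <<'E'
from h import *
print(grip_point_offset, read_state())
for n in ['scene','top']:
    p=shot(n); save(p,n+'1.png'); print(n,[k for k in p if k not in('img','z_map')])
    for t in ['wedge','wedge_grip','gap','stop','block','scraper','box']:
        print(t,[(np.round(r['at']),round(r['conf'],2),np.round(bydepth(p,r['at']))) for r in place_of(p,t)])
E
```

```text
154.70000000000002 {'clock': 0.0, 'joints': array([ 1.49059765e+00,  3.85536462e-01,  6.63008263e-03, -5.46789517e-04,
       -1.19400265e+00, -2.58595316e-01]), 'joint_vel': array([-4.82805738e-04,  5.64610073e-04, -4.85220571e-04,  2.85775724e-04,
        5.86686059e-04,  7.35389346e-05]), 'joint_efforts': array([ 4.06829940e-04, -3.92294955e+01,  1.88401258e+01,  4.18608114e+00,
       -4.53083689e-03, -4.25014434e-06]), 'position': array([207.61311963, 589.28248794, 403.62788337]), 'ee_rot': array([ 9.85669014e-01, -1.68687327e-01, -1.58999414e-04,  1.07478763e-03]), 'contact_force': array([-0.09198175, -0.09216013, -0.12957055]), 'wrist_torque': array([0.00469571, 0.00693702, 0.0501884 ]), 'grasp_force': 0.0, 'gripper_width': 85.13483895813654}
scene ['mtx', 'world_from_camera', 'shot', 'state']
wedge [(array([386., 181.]), 0.59, array([615., 274.,  16.]))]
wedge_grip [(array([400., 126.]), 0.98, array([574., 508.,  55.])), (array([406., 160.]), 0.78, array([643., 345.,  49.]))]
gap [(array([280., 280.]), 0.68, array([ 589., -195.,  118.])), (array([404., 295.]), 0.42, array([76
[... 301 characters left out ...]
3, array([773., -64.,  27.]))]
top ['mtx', 'world_from_camera', 'shot', 'state']
wedge [(array([248., 166.]), 0.79, array([611., 290.,  18.])), (array([170., 162.]), 0.68, array([617., 485.,  18.]))]
wedge_grip [(array([148., 185.]), 0.94, array([556., 524.,  56.])), (array([218., 157.]), 0.65, array([628., 354.,  62.])), (array([285., 278.]), 0.43, array([337., 190.,  28.]))]
gap [(array([412., 201.]), 0.56, array([ 534., -121.,   29.]))]
stop [(array([414., 155.]), 0.78, array([ 645., -123.,   41.]))]
block [(array([377., 114.]), 0.68, array([749., -31.,  30.]))]
scraper [(array([246., 245.]), 0.97, array([415., 288.,  21.]))]
box [(array([504., 204.]), 0.97, array([ 529., -331.,   74.]))]
```

View pics/top1.png

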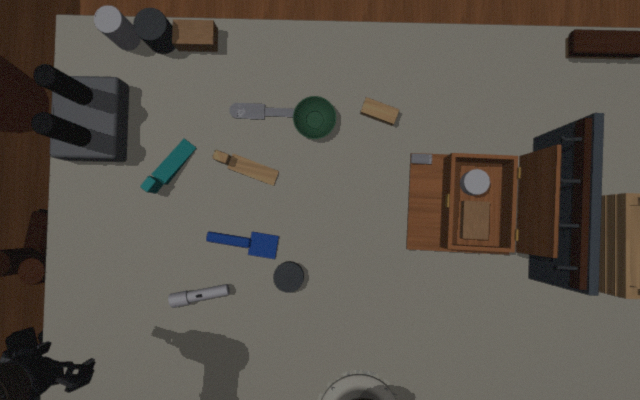

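View pics/scene1.png

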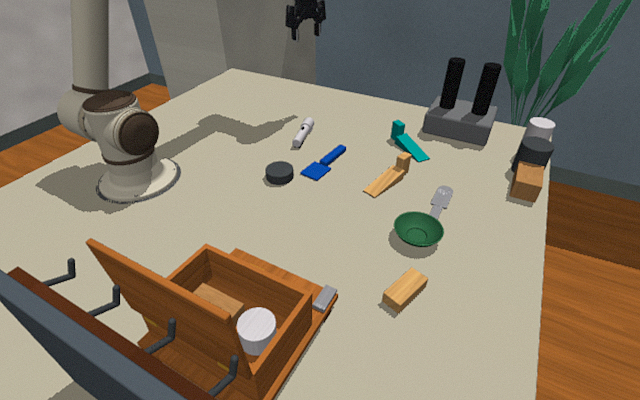

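The pine wedge is at top-view (248,166), with its grip at (222,157) and its thin end at (277,180). The turquoise one at (170,162) is the look-alike. The block at (380,111) is not tapered and has no grip. So the wedge is the pine piece with the ramp and upright grip. The box's front edge is at column 408, rows 153–250, with the stop at (421,158). I'll confirm with an enlarged crop and measure.

```bash
python3 - <<'E'
from h import *
p=shot('top'); 
cv2.imwrite('pics/crop.png',cv2.resize(p['img'][130:210,130:300,::-1],None,fx=4.5,fy=4.5,interpolation=cv2.INTER_CUBIC))
c=cloud(p)
def pts(u0,u1,v0,v1,z0,z1):
    q=c[v0:v1,u0:u1].reshape(-1,3); return q[(q[:,2]>z0)&(q[:,2]<z1)]
t=pts(330,345,150,250,-50,50); print('bench z',np.median(t[:,2]))
w=pts(205,285,145,190,8,80)
print('wedge rect>8',cv2.minAreaRect(w[:,:2].astype(np.float32)))
g=pts(205,285,145,190,48,80); print('grip',g[:,:2].min(0),g[:,:2].max(0),np.median(g,0),cv2.minAreaRect(g[:,:2].astype(np.float32)))
# board front edge: per row the first column with board height
E=[]
for v in range(158,248,3):
    r=c[v,395:440]; i=np.where((r[:,2]>20)&(r[:,2]<40))[0]
    if len(i): E.append(r[i[0]])
E=np.array(E); print(np.round(E[::4]))
k=np.polyfit(E[:,0],E[:,1],1); print('edge y=kx+b',k,np.std(E[:,1]-np.polyval(k,E[:,0])))
b=pts(406,448,140,260,20,36); print('board x',b[:,0].min(),b[:,0].max(),np.median(b[:,2]))
s=pts(405,440,140,175,37,60); print('stop',s.min(0),s.max(0),np.median(s,0))
for x in [(407.5,155),(407.5,249)]: print(onz(p,x,30))
E
```

```text
bench z -0.16571838727804789
wedge rect>8 ((610.7617797851562, 296.159912109375), (151.7556610107422, 40.11494445800781), 70.85118103027344)
grip [613.65636984 331.48000273] [644.65984282 369.38111487] [629.67917601 350.31443778  59.43751714] ((629.91357421875, 350.9340515136719), (35.8264045715332, 24.2071533203125), 70.2952651977539)
[[ 641. -115.   25.]
 [ 610. -115.   29.]
 [ 580. -113.   28.]
 [ 550. -116.   29.]
 [ 521. -112.   27.]
 [ 491. -111.   21.]
 [ 461. -110.   28.]
 [ 431. -109.   24.]]
edge y=kx+b [-2.79847299e-02 -9.74045875e+01] 0.7298906768540147
board x 411.3953081665629 653.2183819969812 31.434040866669648
stop [ 612.32906139 -184.1134743    37.08401033] [ 651.19187617 -114.54841053   45.49858652] [ 638.45646782 -139.65738089   40.76774396]
[ 647.26733283 -107.85505225   30.        ]
[ 414.0976257  -111.71966822   30.        ]
```

View pics/crop.png

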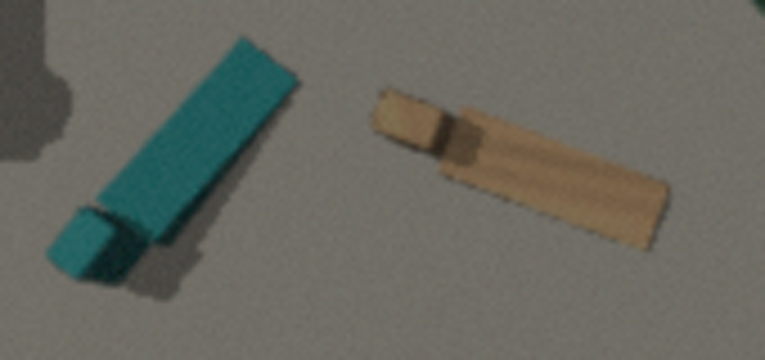

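The crop confirms it: the pine wedge has its grip at the left (crop 410,120) and its ramp falling to the thin end on the right. The turquoise look-alike stays untouched. Now I'll move above the grip.

>>> carry_out --pt "0.06 0.011 0.0125" --pt "0.12 0.021 0.025" --pt "0.18 0.032 0.0375" --pt "0.24 0.043 0.05" --pt "0.3 0.053 0.0625" --pt "0.36 0.064 0.075" --pt "0.42 0.075 0.0875" --pt "0.478 0.085 0.1" --roll '[10,20,30,40,50,60,70,80]' --claw '[0.085,0.085,0.085,0.085,0.085,0.085,0.085,0.085]'

```text
clock: 1.85
position: [632.0, 349.3, 304.4]
ee_rot: [-0.645, 0.765, -0.0, 0.0]
contact_force: [-0.4, 0.2, -0.1]
gripper_width: 84.9
grasp_force: 0.0
```

>>> carry_out --pt "0 0 0" --pt "0 0 0" --pt "0 0 0" --pt "0 0 0" --roll '[10,10,10,10]' --claw '[0.085,0.085,0.085,0.085]'

```text
clock: 2.35
position: [629.6, 351.2, 305.3]
ee_rot: [-0.579, 0.815, 0.0, 0.0]
contact_force: [0.0, 1.3, 0.8]
gripper_width: 85.1
grasp_force: 0.0
```

```bash
cat >> h.py <<'E'
def pose():
    s=read_state(); M=R.from_quat(s['ee_rot']).as_matrix()
    print('t',round(s['clock'],2),'pos',np.round(s['position'],1),'yaw',round(np.degrees(np.arctan2(M[1,0],M[0,0])),2),'zaxis',np.round(M[:,2],4),'F',np.round(s['contact_force'],1),'w',round(s['gripper_width'],1),round(s['grasp_force'],1),'q6',round(s['joints'][5],2))
    return s,M
E
python3 - <<'E'
from h import *
s,M=pose()
p=shot('wrist'); save(p,'w1.png')
print([(np.round(r['at']),round(r['conf'],2)) for r in place_of(p,'wedge_grip')])
c=cloud(p).reshape(-1,3); ok=p['z_map'].ravel()>0
g=c[ok&(c[:,2]>50)&(c[:,2]<70)&(np.hypot(c[:,0]-630,c[:,1]-350)<45)]
w=c[ok&(c[:,2]>8)&(c[:,2]<50)&(np.hypot(c[:,0]-600,c[:,1]-290)<110)]
print('grip',np.median(g,0),cv2.minAreaRect(g[:,:2].astype(np.float32)),len(g)); 
if len(w): print('ramp',cv2.minAreaRect(w[:,:2].astype(np.float32)),len(w))
E
```

```text
t 2.35 pos [629.6 351.2 305.3] yaw -109.25 zaxis [ 6.e-04  5.e-04 -1.e+00] F [0.  1.3 0.8] w 85.1 0.0 q6 -1.07
[(array([318., 203.]), 0.89)]
grip [631.43852847 349.29693265  59.20071201] ((632.0910034179688, 351.00048828125), (35.717987060546875, 24.008451461791992), 70.25164794921875) 1292
ramp ((608.9655151367188, 285.1865234375), (110.0720443725586, 40.02227020263672), 70.93505096435547) 5478
```

View pics/w1.png

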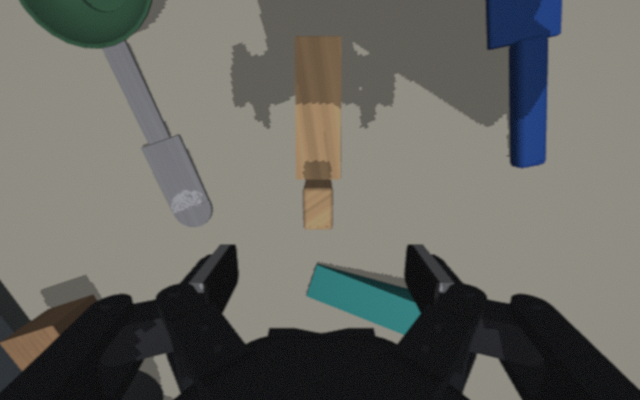

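The wrist view shows the pine grip at (318,208), centred between the open fingers. The scraper and shoehorn are clear of them, so I'll descend and grip.

>>> carry_out --pt "0 -0.002 0.03" --pt "0 -0.002 0.06" --pt "0 -0.002 0.085" --pt "0 -0.002 0.1" --pt "0 -0.002 0.105" --pt "0 -0.002 0.105" --pt "0 -0.002 0.105" --pt "0 -0.002 0.105" --roll '[0,0,0,0,0,0,0,0]' --claw '[0.085,0.085,0.085,0.085,0.085,0.085,0.085,0.085]'

```text
clock: 3.45
position: [632.3, 349.9, 200.7]
ee_rot: [-0.578, 0.816, 0.0, 0.001]
contact_force: [-0.1, -0.3, 0.4]
gripper_width: 85.0
grasp_force: 0.0
```

>>> carry_out --pt "0 0 0" --pt "0 0 0" --pt "0 0 0" --pt "0 0 0" --pt "0 0 0" --pt "0 0 0" --pt "0 0 0" --pt "0 0 0" --roll '[0,0,0,0,0,0,0,0]' --claw '[0.05,0.01,0.01,0.01,0.01,0.01,0.01,0.01]'

```text
clock: 4.45
position: [632.2, 349.9, 199.9]
ee_rot: [-0.578, 0.816, -0.0, 0.0]
contact_force: [0.8, 0.1, 0.6]
gripper_width: 23.1
grasp_force: 59.2
```

>>> carry_out --pt "0 0 -0.006" --pt "0 0 -0.012" --pt "0.03 0 -0.012" --pt "0.07 -0.001 -0.012" --pt "0.11 -0.002 -0.012" --pt "0.15 -0.003 -0.012" --pt "0.19 -0.004 -0.012" --pt "0.23 -0.005 -0.012" --roll '[0,0,0,-3,-6,-10,-14,-17.7]' --claw '[0.01,0.01,0.01,0.01,0.01,0.01,0.01,0.01]'

```text
clock: 5.45
position: [559.9, 130.0, 212.2]
ee_rot: [-0.697, 0.717, -0.0, 0.0]
contact_force: [0.8, -0.7, -0.5]
gripper_width: 23.4
grasp_force: 58.9
```

```bash
python3 - <<'E'
from h import *
pose()
E
```

```text
t 5.45 pos [559.9 130.  212.2] yaw -91.58 zaxis [ 5.e-04  2.e-04 -1.e+00] F [ 0.8 -0.7 -0.5] w 23.4 58.9 q6 -0.54
```

>>> carry_out --pt "0.02 0.006 0" --pt "0.04 0.012 0" --pt "0.06 0.018 0" --pt "0.074 0.022 0" --pt "0.074 0.022 0" --roll '[0,0,0,0,0]' --claw '[0.01,0.01,0.01,0.01,0.01]'

```text
clock: 6.08
position: [536.0, 57.1, 211.7]
ee_rot: [-0.696, 0.718, 0.0, -0.0]
contact_force: [0.4, 0.5, -1.0]
gripper_width: 23.3
grasp_force: 58.9
```

```bash
python3 - <<'E'
from h import *
pose()
p=shot('wrist'); save(p,'w2.png')
c=cloud(p); z=c[:,:,2]; ok=p['z_map']>0
q=c[ok&(z>24)&(z<36)&(c[:,:,1]<-60)]
print('board',cv2.minAreaRect(q[:,:2].astype(np.float32)),q.min(0),q.max(0),np.median(q,0))
# front edge: max y per x bin
e=np.array([[x,np.percentile(q[abs(q[:,0]-x)<3][:,1],99.5)] for x in range(430,640,15) if (abs(q[:,0]-x)<3).sum()>20])
print(np.round(e,1).tolist(),np.polyfit(e[:,0],e[:,1],1))
w=c[ok&(z>14)&(z<42)&(c[:,:,1]>-95)&(abs(c[:,:,0]-535)<40)]
print('wedge',cv2.minAreaRect(w[:,:2].astype(np.float32)),w.min(0),w.max(0))
s=c[ok&(z>37)&(z<50)&(c[:,:,1]<-100)&(c[:,:,0]>610)]; print('stop',len(s), s.min(0) if len(s) else '',s.max(0) if len(s) else '')
E
```

```text
t 6.08 pos [536.   57.1 211.7] yaw -91.78 zaxis [-2.e-04 -1.e-04 -1.e+00] F [ 0.4  0.5 -1. ] w 23.3 58.9 q6 -0.44Traceback (most recent call last):
  File "<stdin>", line 6, in <module>
    return umr_minimum(a, axis, None, out, keepdims, initial, where)
ValueError: zero-size array to reduction operation minimum which has no identity
```

View pics/w2.png

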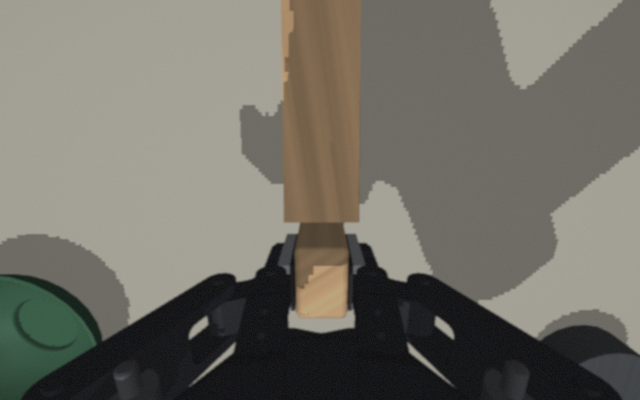

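The wrist view shows the wedge held squarely (columns 285–360), but the board is out of view. I'll check wedge against board from the top camera.

```bash
python3 - <<'E'
from h import *
p=shot('top')
cv2.imwrite('pics/t2.png',cv2.resize(p['img'][120:280,310:540,::-1],None,fx=3.4,fy=3.4,interpolation=cv2.INTER_CUBIC))
q=shot('scene')
for n,p in(('top',p),('scene',q)):
    c=cloud(p).reshape(-1,3); ok=(p['z_map']>0).ravel(); z=c[:,2]
    b=c[ok&(z>24)&(z<36)&(c[:,1]<-90)&(c[:,1]>-185)&(c[:,0]<670)&(c[:,0]>390)]
    e=np.array([[x,np.percentile(b[abs(b[:,0]-x)<4][:,1],98)] for x in range(420,640,10) if (abs(b[:,0]-x)<4).sum()>8])
    print(n,len(e),np.round(e[::4],1).tolist(),np.polyfit(e[:,0],e[:,1],1),np.percentile(b[:,0],[1,99]),np.median(b[:,2]))
    w=c[ok&(z>14)&(z<42)&(c[:,1]>-95)&(c[:,1]<30)&(abs(c[:,0]-535)<40)]
    if len(w)>10: print('wedge',cv2.minAreaRect(w[:,:2].astype(np.float32)),w.min(0),w.max(0))
p=q
E
```

```text
top 22 [[420.0, -109.7], [460.0, -109.8], [500.0, -111.9], [540.0, -114.0], [580.0, -113.5], [620.0, -114.7]] [-2.77147933e-02 -9.80135912e+01] [414.96729035 646.2038484 ] 31.26318505469692
wedge ((531.4271850585938, -39.310340881347656), (78.04401397705078, 39.98478317260742), 88.33718872070312) [511.53583179 -78.60898845  14.07328386] [5.51491721e+02 2.64935690e-01 3.33994816e+01]
scene 22 [[420.0, -108.4], [460.0, -109.6], [500.0, -111.3], [540.0, -111.8], [580.0, -114.3], [620.0, -114.2]] [ -0.08551559 -69.04132999] [419.0318975 656.3237789] 30.37802394231312
wedge ((535.4514770507812, -24.131317138671875), (108.8983383178711, 41.72294235229492), 88.36376190185547) [513.34913035 -79.06272173  14.03946853] [557.23948703  29.95101136  39.31752322]
```

View pics/t2.png

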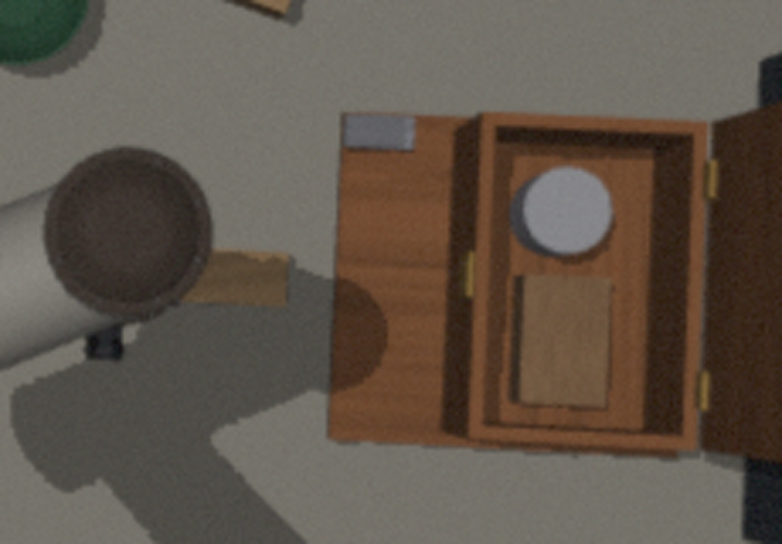

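The top view shows the wedge (tip at crop 290,280) pointing squarely at the middle of the front edge (crop column 335, rows 113–440). I'll lower it onto the bench.

>>> carry_out --pt "0 -0.001 0.006" --pt "0 -0.001 0.01" --pt "0 -0.001 0.012" --pt "0 -0.001 0.012" --pt "0 -0.001 0.012" --roll '[0,0,0,0,0]' --claw '[0.01,0.01,0.01,0.01,0.01]'

```text
clock: 6.85
position: [537.2, 58.0, 199.8]
ee_rot: [-0.696, 0.718, -0.0, 0.0]
contact_force: [-1.0, 0.3, 0.0]
gripper_width: 23.3
grasp_force: 59.2
```

>>> carry_out --pt "0.004 0 0" --pt "0.008 0 0" --pt "0.012 0 0" --pt "0.016 0 0" --pt "0.02 0 0" --pt "0.02 0 0" --roll '[0,0,0,0,0,0]' --claw '[0.01,0.01,0.01,0.01,0.01,0.01]'

```text
clock: 7.6
position: [536.6, 37.4, 199.7]
ee_rot: [-0.696, 0.718, -0.0, -0.0]
contact_force: [0.6, -0.9, 0.8]
gripper_width: 23.3
grasp_force: 59.1
```

>>> carry_out --pt "0 0 0.0005" --pt "0.005 0 0.001" --pt "0.01 0 0.001" --pt "0.015 0 0.001" --pt "0.02 0 0.001" --pt "0.025 0 0.001" --pt "0.03 0 0.001" --pt "0.03 0 0.001" --roll '[0,0,0,0,0,0,0,0]' --claw '[0.01,0.01,0.01,0.01,0.01,0.01,0.01,0.01]'

```text
clock: 8.6
position: [536.7, 8.1, 199.8]
ee_rot: [-0.697, 0.717, -0.001, 0.001]
contact_force: [0.2, 0.6, 5.4]
gripper_width: 23.5
grasp_force: 59.7
```

```bash
cat >> h.py <<'E'
def stat():
    F=np.array([(lambda s:(s['contact_force']))(shot('scene')['state']) for _ in range(3)]).mean(0)
    p=shot('scene'); s=p['state']; F=(F*3+s['contact_force'])/4
    c=cloud(p).reshape(-1,3); z=c[:,2]; ok=(p['z_map']>0).ravel()
    b=c[ok&(c[:,1]<-116)&(c[:,1]>-135)&(c[:,0]>580)&(c[:,0]<615)&(z>15)&(z<60)]
    t=c[ok&(c[:,1]<-118)&(c[:,1]>-155)&(c[:,0]>632)&(c[:,0]<646)&(z>37)&(z<60)]
    print('t',round(s['clock'],2),'pos',np.round(s['position'],2),'F',np.round(F,2),'board z',round(b[:,2].mean(),2),len(b),'stop top',round(np.median(t[:,2]),2),len(t))
    return F
E
python3 -c "
from h import *
stat()"
```

```text
t 8.75 pos [536.66   8.18 199.79] F [ 0.43 -0.13  5.23] board z 30.24 141 stop top 40.6 132
```

>>> carry_out --pt "0.004 0 -0.0005" --pt "0.008 0 -0.0005" --pt "0.012 0 -0.0005" --pt "0.016 0 -0.0005" --pt "0.02 0 -0.0005" --pt "0.02 0 -0.0005" --roll '[0,0,0,0,0,0]' --claw '[0.01,0.01,0.01,0.01,0.01,0.01]'

```text
clock: 9.55
position: [535.6, -12.4, 199.8]
ee_rot: [-0.697, 0.718, -0.0, 0.001]
contact_force: [-0.6, 2.2, 4.9]
gripper_width: 23.1
grasp_force: 59.8
```

```bash
python3 -c "
from h import *
stat()"
```

```text
t 9.7 pos [535.54 -12.37 199.76] F [0.67 0.92 5.57] board z 30.09 143 stop top 40.58 133
```

>>> carry_out --pt "0.002 0 -0.0005" --pt "0.004 0 -0.0005" --pt "0.006 0 -0.0005" --pt "0.008 0 -0.0005" --pt "0.01 0 -0.0005" --pt "0.01 0 -0.0005" --roll '[0,0,0,0,0,0]' --claw '[0.01,0.01,0.01,0.01,0.01,0.01]'

```text
clock: 10.5
position: [534.8, -22.4, 199.8]
ee_rot: [-0.696, 0.718, -0.0, -0.0]
contact_force: [0.2, 1.2, 4.1]
gripper_width: 23.4
grasp_force: 59.6
```

```bash
python3 -c "
from h import *
stat()"
```

```text
t 10.65 pos [534.85 -22.36 199.73] F [-0.05  0.56  3.76] board z 30.36 144 stop top 40.87 129
```

>>> carry_out --pt "0.002 0 -0.0003" --pt "0.004 0 -0.0003" --pt "0.006 0 -0.0003" --pt "0.008 0 -0.0003" --pt "0.01 0 -0.0003" --pt "0.01 0 -0.0003" --roll '[0,0,0,0,0,0]' --claw '[0.01,0.01,0.01,0.01,0.01,0.01]'

```text
clock: 11.45
position: [534.3, -32.5, 199.8]
ee_rot: [-0.696, 0.718, 0.0, -0.0]
contact_force: [0.6, -1.0, -0.5]
gripper_width: 23.2
grasp_force: 59.2
```

```bash
python3 -c "
from h import *
stat()"
```

```text
t 11.6 pos [534.29 -32.38 199.76] F [ 0.11 -0.38  0.23] board z 30.1 146 stop top 40.63 136
```

>>> carry_out --pt "0.002 0 0.0002" --pt "0.004 0 0.0002" --pt "0.006 0 0.0002" --pt "0.008 0 0.0002" --pt "0.01 0 0.0002" --roll '[0,0,0,0,0]' --claw '[0.01,0.01,0.01,0.01,0.01]'

```text
clock: 12.28
position: [534.6, -41.0, 199.9]
ee_rot: [-0.697, 0.718, 0.0, 0.001]
contact_force: [0.1, 6.7, -0.4]
gripper_width: 23.0
grasp_force: 59.1
```

```bash
python3 -c "
from h import *
stat()"
```

```text
t 12.43 pos [534.59 -41.14 199.84] F [ 0.6   6.39 -0.09] board z 31.47 147 stop top 40.68 136
```

>>> carry_out --pt "0.002 0 0.0001" --pt "0.004 0 0.0001" --pt "0.006 0 0.0001" --pt "0.008 0 0.0001" --pt "0.01 0 0.0001" --pt "0.01 0 0.0001" --roll '[0,0,0,0,0,0]' --claw '[0.01,0.01,0.01,0.01,0.01,0.01]'

```text
clock: 13.22
position: [534.5, -51.1, 199.8]
ee_rot: [-0.697, 0.717, -0.0, 0.001]
contact_force: [1.1, 6.2, -0.1]
gripper_width: 23.4
grasp_force: 59.1
```

```bash
python3 -c "
from h import *
stat()"
```

```text
t 13.38 pos [534.48 -51.11 199.84] F [ 0.02  6.4  -0.03] board z 33.43 152 stop top 40.66 129
```

>>> carry_out --pt "0.001 0 0" --pt "0.002 0 0" --pt "0.003 0 0" --pt "0.004 0 0" --pt "0.005 0 0" --pt "0.005 0 0" --roll '[0,0,0,0,0,0]' --claw '[0.01,0.01,0.01,0.01,0.01,0.01]'

```text
clock: 14.18
position: [534.3, -56.0, 199.8]
ee_rot: [-0.697, 0.717, -0.0, 0.001]
contact_force: [-0.2, 6.9, -0.7]
gripper_width: 23.3
grasp_force: 59.1
```

```bash
python3 -c "
from h import *
stat()"
```

```text
t 14.32 pos [534.35 -55.98 199.84] F [ 0.25  7.35 -0.03] board z 34.37 149 stop top 40.82 132
```

>>> carry_out --pt "0.001 0 0" --pt "0.002 0 0" --pt "0.002 0 0" --roll '[0,0,0]' --claw '[0.01,0.01,0.01]'

```text
clock: 14.75
position: [534.3, -58.0, 199.8]
ee_rot: [-0.697, 0.717, -0.0, 0.001]
contact_force: [1.4, 6.6, -0.7]
gripper_width: 23.0
grasp_force: 59.1
```

```bash
python3 -c "
from h import *
stat();stat()"
```

```text
t 14.9 pos [534.27 -58.   199.82] F [ 0.91  6.76 -0.25] board z 34.94 151 stop top 40.58 130
t 15.1 pos [534.28 -58.   199.8 ] F [ 0.1   6.67 -0.13] board z 34.94 155 stop top 40.68 131
```

Not in contact yet: the push is a steady 6.7 N. I'll go on in 2 mm steps.

>>> carry_out --pt "0.001 0 0" --pt "0.002 0 0" --pt "0.002 0 0" --roll '[0,0,0]' --claw '[0.01,0.01,0.01]'

```text
clock: 15.52
position: [534.2, -59.6, 199.8]
ee_rot: [-0.697, 0.717, -0.0, 0.001]
contact_force: [0.5, 7.9, -0.8]
gripper_width: 23.0
grasp_force: 59.1
```

```bash
python3 -c "
from h import *
stat();stat()"
```

```text
t 15.68 pos [534.24 -59.64 199.81] F [ 0.45  8.65 -0.02] board z 35.06 148 stop top 40.61 130
t 15.88 pos [534.24 -59.64 199.81] F [0.66 9.15 0.07] board z 35.11 151 stop top 40.51 132
```

The push is up by about 2.2 N and the board has stopped rising, so it is bearing on the stop with about 2.8 N. A little more travel will give a margin.

>>> carry_out --pt "0.001 0 0" --pt "0.0015 0 0" --pt "0.0015 0 0" --roll '[0,0,0]' --claw '[0.01,0.01,0.01]'

```text
clock: 16.3
position: [534.3, -60.3, 199.8]
ee_rot: [-0.697, 0.717, 0.0, 0.002]
contact_force: [-0.4, 15.0, 0.8]
gripper_width: 23.3
grasp_force: 59.2
```

```bash
python3 -c "
from h import *
stat();stat()"
```

```text
t 16.45 pos [534.23 -60.22 199.79] F [-0.53 14.3   1.18] board z 35.1 151 stop top 40.85 137
t 16.65 pos [534.24 -60.25 199.83] F [-1.000e-02  1.428e+01  7.800e-01] board z 35.21 154 stop top 40.5 134
```

The push is 14.3 N, 7.6 N above free sliding. By push the stop bears at most about 11 N, and by travel (about 1.5 mm past contact) 3–5 N. Both are snug and safe. I'll ease the arm's preload, let go and rise.

>>> carry_out --pt "-0.0005 0 0" --pt "-0.001 0 0" --pt "-0.0015 0 0" --pt "-0.0015 0 0" --roll '[0,0,0,0]' --claw '[0.01,0.01,0.01,0.01]'

```text
clock: 17.2
position: [534.3, -59.9, 199.8]
ee_rot: [-0.697, 0.717, -0.0, 0.001]
contact_force: [0.3, 6.9, -1.0]
gripper_width: 23.1
grasp_force: 59.0
```

```bash
python3 -c "
from h import *
stat()"
```

```text
t 17.35 pos [534.27 -59.91 199.8 ] F [ 0.72  7.18 -0.76] board z 35.14 147 stop top 40.7 135
```

The relief shows that part of the last step was elastic, so the bearing may be nearer the low side. One small further nudge will centre it.

>>> carry_out --pt "0.0008 0 0" --pt "0.0015 0 0" --pt "0.002 0 0" --pt "0.002 0 0" --roll '[0,0,0,0]' --claw '[0.01,0.01,0.01,0.01]'

```text
clock: 17.9
position: [534.2, -60.5, 199.8]
ee_rot: [-0.697, 0.717, 0.0, 0.002]
contact_force: [-0.9, 15.9, 0.1]
gripper_width: 23.1
grasp_force: 59.2
```

```bash
python3 -c "
from h import *
stat();stat()"
```

```text
t 18.05 pos [534.23 -60.49 199.81] F [-0.41 15.74  0.71] board z 35.1 148 stop top 40.65 131
t 18.25 pos [534.25 -60.48 199.84] F [-0.35 15.79  1.09] board z 35.32 147 stop top 40.76 133
```

>>> carry_out --pt "-0.0005 0 0" --pt "-0.001 0 0" --pt "-0.0015 0 0" --pt "-0.0015 0 0" --roll '[0,0,0,0]' --claw '[0.01,0.01,0.01,0.01]'

```text
clock: 18.8
position: [534.3, -60.2, 199.8]
ee_rot: [-0.697, 0.717, -0.0, 0.001]
contact_force: [0.3, 8.9, 0.4]
gripper_width: 23.1
grasp_force: 59.0
```

>>> carry_out --pt "0 0 0" --pt "0 0 0" --pt "0 0 0" --pt "0 0 0" --pt "0 0 0" --pt "0 0 0" --pt "0 0 0" --pt "0 0 0" --roll '[0,0,0,0,0,0,0,0]' --claw '[0.03,0.05,0.07,0.07,0.07,0.07,0.07,0.07]'

```text
clock: 19.8
position: [533.7, -61.6, 199.7]
ee_rot: [-0.696, 0.718, -0.0, 0.0]
contact_force: [0.5, 0.1, 1.0]
gripper_width: 70.2
grasp_force: 0.0
```

>>> carry_out --pt "0 0 -0.01" --pt "0 0 -0.03" --pt "0 0 -0.06" --pt "0 0 -0.1" --pt "0 0 -0.14" --pt "-0.04 0 -0.18" --pt "-0.08 0 -0.2" --pt "-0.08 0 -0.2" --roll '[0,0,0,0,0,0,0,0]' --claw '[0.07,0.07,0.07,0.07,0.07,0.07,0.07,0.07]'

```text
clock: 20.8
position: [536.1, 20.2, 402.7]
ee_rot: [-0.698, 0.716, -0.001, 0.003]
contact_force: [0.7, -0.0, -0.2]
gripper_width: 69.9
grasp_force: 0.0
```

```bash
python3 - <<'E'
from h import *
stat();stat()
p=shot('wrist'); save(p,'w3.png')
c=cloud(p).reshape(-1,3); ok=(p['z_map']>0).ravel(); z=c[:,2]
g=c[ok&(z>52)&(z<70)&(np.hypot(c[:,0]-534,c[:,1]+60)<40)]
print('grip',cv2.minAreaRect(g[:,:2].astype(np.float32)),np.median(g[:,2]))
E
```

```text
t 20.95 pos [535.58  18.05 399.43] F [-0.37  0.09  0.08] board z 35.22 150 stop top 40.87 133
t 21.15 pos [535.93  17.6  399.02] F [-0.26  0.17 -0.41] board z 35.17 151 stop top 40.64 134
grip ((533.962890625, -58.209251403808594), (35.26820755004883, 23.433006286621094), 88.44315338134766) 59.30832823375752
```

View pics/w3.png

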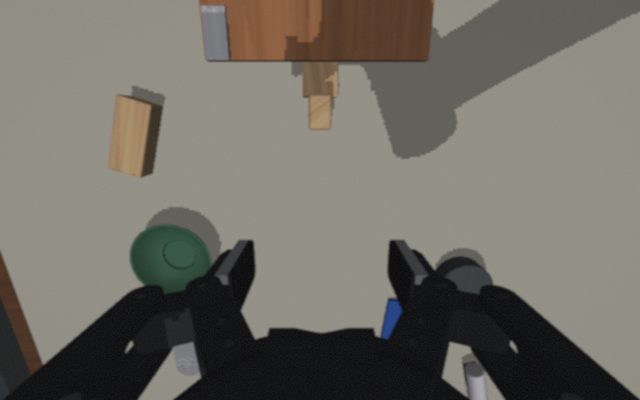

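The wedge stands under the middle of the front edge (grip at 320,112, board edge from 207 to 430). The board holds its height at 35.2 mm and the other things are where they were. Handing in.

```bash
python3 -c "
from bench import job_done
print(job_done())"
```

```text
the job is handed in; nothing more can be done
None
```

The pine wedge is under the middle of the box's front edge, the front board bears on the steel stop at an estimated 3–11 N (2–15 N was wanted, and I could not measure it directly), the gripper has let go, and I have handed the job in.

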